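# Lever open the low canister with the lid lifter

### The job

Take the flat-bladed lid lifter from its wooden rest, put its blade under the lip of the lower steel canister's lid and lever the lid up until its catch lets go and it springs wide open. Do not touch the lid with the gripper itself. Then lay the lifter back on its rest, lying straight along it as before, and let go.

Things in the scene. Friction and masses are not known exactly. Their poses are not given: they have to be found in the camera images.
- lifter_grip (a point): Grip point of the lid lifter, in its handle, half-way up, 40 mm above the counter at the start. x runs along it to the blade's tip, y sideways, z up. Dark wooden handle 18 wide, 20 high, from x = -75 to +20 mm; flat steel blade 24 wide, 4 thick, going on straight at mid-height to its tip at x = +100 mm. 120 g.
- rest: The lifter's pale wooden rest, fixed. Origin on the counter under its centre, x along it. On a 130 x 80 slab, 6 high, stand two cross supports 20 thick, 80 wide: at x = -55 mm, top at 30 (handle), and x = +50 mm, top at 38 (blade); 8 mm ridges at their ends, 68 mm apart. The lifter starts with its grip point over this origin (within 12 mm), blade to +x.
- lip (a point): Middle of the lip's outer edge, on its underside (100 mm up when shut), of the lower of two round steel canisters (110 across, fixed; this is 106 high, the other 166). The lip is a flat tongue 44 wide, 5 thick, standing out 28 mm from the canister's side, free below. x points level from the edge to the canister's centre (83 mm) and hinge (141 mm), z up; turns with the lid.
- lid (a joint): Angle of the low canister's lid in rad: 0 shut, growing as the lip rises, at most 1.4. A sprung catch inside holds it: about 2 to 4 N upward at the lip's edge, over the first 10 mm or so of lift (0.07 rad), frees it; its spring then swings it open by itself to about 0.9 rad, away from the lip's side.
Things that resemble listed ones, but are neither listed nor needed, are in the scene too. Leave any blue look-alike of the part that bears lifter_grip alone.

How it is judged:
On the way, in this order (a step that is already met when the one before it is completed fails the run):
1. the lifter presses on the shut lid (contact force between lifter and lid above 0.5 N and value of joint lid below 0.3 rad).
2. the lid has sprung open (value of joint lid above 0.6 rad), for 0.2 s.
At the end, for the whole second after the job is handed in: The low canister's lid stands open more than 0.6 rad; the lifter lies still, level and right way up (within 0.15 rad) on its rest: grip point within 35 mm of the rest's centre seen from above and less than 55 mm above the counter, along the rest within 0.35 rad (value of joint lid above 0.6 rad and horizontal distance between lifter_grip and rest below 0.035 m and z of lifter_grip in the frame of rest below 0.055 m and angle between lifter_grip's own z axis and vertical below 0.15 rad and angle between the x axis of lifter_grip and the x axis of rest, either way round below 0.35 rad and linear speed of lifter below 0.03 m/s); the robot touches nothing.
It fails at once if the gripper or arm touches the low canister's lid (contact force between any of the fingers, the arm and lid above 0.5 N).
It also fails if it takes over 54 s, if anything falls off the work surface, if the arm or the gripper's body presses on something with over 40 N, if the wrist force passes 120 N, or if a joint passes its speed limit or range.

### The arm

A 7-joint arm with a two-finger parallel gripper is mounted at the origin on the work surface. World frame = base frame: x ahead of the robot, y to its left, z up, the work surface at z = 0. Lengths are in m, angles in rad, forces in N, time in s.
With the tool pointing down it reaches from about 0.4 to 0.85 m from the base axis. Payload 10.4 kg.
Tool frame: the origin (TCP) lies at the very end of the fingers, on their centre line; the grasp point (between the pads) lies 19 mm behind it (manip.tcp_to_grasp is the distance from the TCP to the grasp point, in m); x points along the fingers, y is the direction in which the jaws open and shut, and the axes are right-handed (so a half turn about x gives the same grasp; the last joint's range is limited). The gripper opens to 85 mm and grips with 20 to 120 N. Pads are 22 mm wide; open, the fingers measure 114 mm over their backs; the gripper's body (76 mm by 85 mm) begins 54 mm behind the grasp point. The pads swing forward as they close: fully open they stand 13 mm farther back than shut.
Start: joints at [-1.312, 0.332, -0.065, 1.46, 0.022, 1.35, -0.088], TCP at [0.174, 0.6, 0.231] pointing down, gripper open.
Joint ranges: [-2.6, 2.6], [-0.5, 2.12], [-1.47, 1.34], [0.16, 2.42], [-1.27, 4.41], [0.06, 2.06], [-2.6, 2.6]. Speed limits (rad/s): [2.22, 2.22, 2.79, 2.79, 3.14, 3.14, 3.14].

### API

Orientations are given as a unit quaternion [x, y, z, w].
In Python, from workcell import manip, cams, hand_in gives the robot as it stands.
- The arm moves only by the shell command python3 -m handwheel 'ROWS' [FORCE]. ROWS is text: rows parted by semicolons, each of 7 numbers parted by spaces: the shift along the tool's x, y, z in mm, then the turn, a rotation vector about the tool's x, y, z in rad, then the finger opening in mm, from 0 to 85.4. A call has 1 to 8 rows; each row shifts and turns the commanded pose from where the row before left it, along the tool's axes as they then stand; what a row does not reach is not made up. A row lasts 1/10 s, in which the tool goes at most 50 mm and 8.59 degrees, less where a joint would pass 70% of its speed; a pose out of reach is approached as far as the arm can. A call with a gripper value outside its range is refused whole. The fingers move at their own pace and stop on an object; FORCE is the grip in N (left out, the last holds). Time passes only in rows, so rows that do not move let the fingers close. It gives the time, the measured TCP pose, the force and the opening at its end, in the units of the state.
- manip.get_obs(): the state, without advancing time (a new reading comes with each control period).
- cams.camera(name): name is "side" or "top"; returns a dict with "color" (400x640x3 uint8, blue, green, red), "depth" (400x640 float32, m along the optical axis (not along the pixel's ray), 0 where there is no reading), "camera_matrix" (3x3 intrinsics, pixels), "origin" and "attitude" of the camera in the world. Camera axes: x right, y down, z forward; pixel columns grow to the right and rows downward; lengths in m; the calibration is good to about 2 mm. A picture is of the moment at which its call begins.
- hand_in(): hands the job in, once; it reports no verdict.
Trained networks look in the newest picture that a camera, given by its name, has taken for a name from the list of things; names that differ only in an ending like _2 or _b are one class to them, and where a whole thing is asked for, a point or a joint stands for the part that bears it (a point fixed in the world has none). Each returns a list of dicts, best first, with "conf" (0 to 1); they miss things now and then, are a little off and sometimes report something else, mostly with a low value. They report only what shows in the picture. A call takes as long as a camera call. They do not tell look-alikes from the thing itself.
- cams.recognise(camera, thing): "box" ([left, top, width, height] in pixels, round what is visible of it).
- cams.outline_of(camera, thing): "region" (400x640 bool, what is visible of it) and "box" ([left, top, width, height] in pixels, round what is visible of it).
The state is a dict: "clock": time; "joint_pos": joint angles; "joint_velocities": joint speeds; "tau": joint torques, N m; "position": TCP position; "ee_rot": TCP orientation; "ft_force": force on the tool from outside, world axes, zero at the start; "torque": the same for the moment, N m; "grip_width": opening from 0.0 (shut) to 1.0 (fully open).
Only numpy, scipy, OpenCV 4.12 (cv2) and the standard library are available. Lean on these libraries where they do the work, as an engineer would, in place of code of your own. Each camera call takes 0.05 s, during which the arm holds its last target.

## Working session

There is one attempt and no reset: what is moved stays moved. The work goes in short steps, Python scripts to look and compute and a shell command to move; the robot and the scene stay as the last step left them, time stands still between calls to the robot, and variables do not carry over. Pictures are saved under pics/ and viewed, and the job is handed in when it is done.

```bash
ls; mkdir -p pics; python3 - <<'E'
from workcell import manip,cams
import cv2,numpy as np
o=manip.get_obs()
for k,v in o.items(): print(k,np.round(v,3))
for n in("side","top"):
    d=cams.camera(n); cv2.imwrite(f"pics/{n}0.png",d["color"]); np.savez(f"{n}0.npz",**d)
    print(n,d["camera_matrix"],d["origin"],d["attitude"])
    for t in("lifter_grip","rest","lip","lid"):
        for r in cams.recognise(n,t): print(n,t,r)
E
```

```text
pics
clock 0.0
joint_pos [-1.312  0.333 -0.065  1.461  0.022  1.35  -0.089]
joint_velocities [ 0.     0.001 -0.    -0.     0.     0.001 -0.001]
tau [ 0.0000e+00 -6.2546e+01  4.9000e-02 -3.9160e+01  1.6000e-02  1.0000e-02
  0.0000e+00]
position [0.174 0.6   0.231]
ee_rot [ 0.099  0.7   -0.1    0.7  ]
ft_force [1.128 0.182 0.793]
torque [ 0.004  0.032 -0.023]
grip_width 1.002
side [[434.15277931   0.         319.48995508]
 [  0.         434.15277931 198.4334584 ]
 [  0.           0.           1.        ]] [ 0.21636426 -0.90369108  0.98573369] [ 0.91069785 -0.14028466  0.06193388 -0.3835542 ]
side lifter_grip {'box': [233.1, 306.6, 36.7, 66.5], 'conf': 0.88}
side lifter_grip {'box': [364.3, 239.7, 49.9, 32.3], 'conf': 0.75}
side lifter_grip {'box': [298.6, 255.2, 34.7, 51.7], 'conf': 0.59}
side lifter_grip {'box': [244.2, 166.7, 42.9, 23.3], 'conf': 0.58}
side lifter_grip {'box': [250.7, 206.6, 45.2, 33.5], 'conf': 0.57}
side rest {'box': [359.9, 237.2, 57.3, 47.9], 'conf': 0.61}
side lip {'box': [336.6, 173.1, 44.1, 27.1], 'conf': 0.98}
side lid {'box': [339.6, 171.5, 45.4, 28.0], 'conf': 0.72}
top [[483.65343244   0.         318.5923035 ]
 [  0.         483.65343244 199.22823891]
 [  0.           0.           1.        ]] [ 0.26493012 -0.02711265  1.36488071] [ 0.70845076 -0.70122801  0.05516728 -0.05773542]
top lifter_grip {'box': [380.9, 121.4, 35.0, 56.9], 'conf': 0.91}
top lifter_grip {'box': [372.2, 201.0, 52.1, 43.7], 'conf': 0.8}
top lifter_grip {'box': [293.9, 221.7, 37.5, 50.9], 'conf': 0.74}
top lifter_grip {'box': [209.7, 220.6, 54.5, 38.9], 'conf': 0.74}
top lifter_grip {'box': [416.4, 273.7, 48.0, 45.1], 'conf': 0.63}
top rest {'box': [379.4, 129.7, 44.8, 48.3], 'conf': 0.89}
top lid {'box': [294.7, 121.9, 43.7, 48.4], 'conf': 0.68}
```

View pics/side0.png

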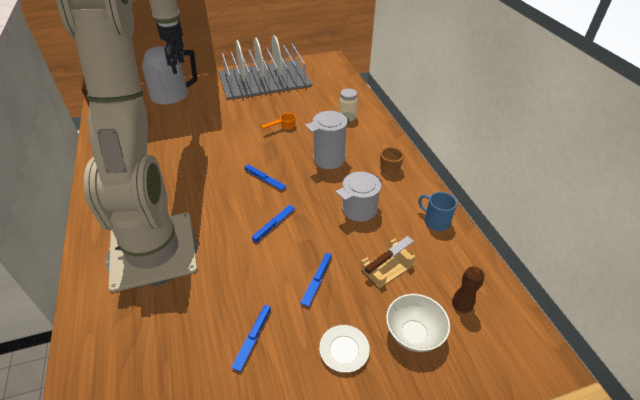

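View pics/top0.png

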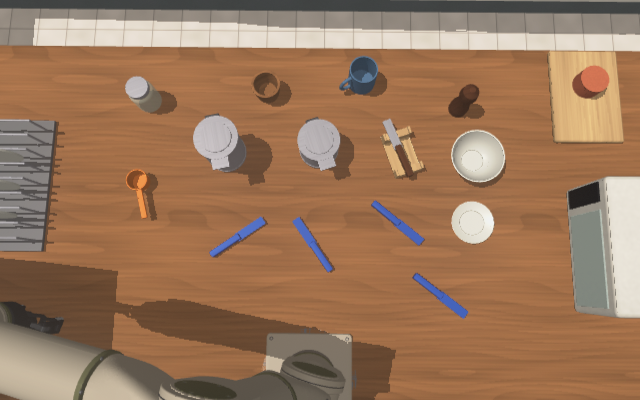

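The side view shows the wood and steel lifter on its rest at about (388,258), and the low canister at (361,195) with its tongue at about (343,182). In the top view the lifter is at (393,145) with the blade pointing up, and the low canister is at (319,143) with its tongue at (327,163). The blue ones are look-alikes.

```bash
cat > h.py <<'E'
import numpy as np,cv2
from scipy.spatial.transform import Rotation as R
def cloud(d):
    K=d["camera_matrix"];z=d["depth"];v,u=np.indices(z.shape)
    p=np.stack([(u-K[0,2])/K[0,0]*z,(v-K[1,2])/K[1,1]*z,z],-1)
    w=p@R.from_quat(d["attitude"]).as_matrix().T+d["origin"]; w[z==0]=np.nan
    return w
def proj(d,P):
    c=(np.atleast_2d(P)-d["origin"])@R.from_quat(d["attitude"]).as_matrix()
    K=d["camera_matrix"];return np.c_[c[:,0]/c[:,2]*K[0,0]+K[0,2],c[:,1]/c[:,2]*K[1,1]+K[1,2]]
E
python3 - <<'E'
from h import *
for n,(a,b,c,e) in {"top":(285,100,435,190),"side":(320,160,425,295)}.items():
    d=dict(np.load(n+"0.npz")); w=cloud(d)
    im=cv2.resize(d["color"][b:e,a:c],None,fx=5 if n=="top" else 4.4,fy=5 if n=="top" else 4.4,interpolation=cv2.INTER_CUBIC)
    cv2.imwrite(f"pics/{n}0z.png",im); print(n,im.shape)
    s=w[b:e,a:c].reshape(-1,3); col=d["color"][b:e,a:c].reshape(-1,3)
    s_ok=~np.isnan(s[:,0])
    print("table z",np.median(s[s_ok&(abs(s[:,2])<.015),2]))
    m=s_ok&(s[:,2]>.09)&(s[:,2]<.125)
    p=s[m]; print("lid pts",m.sum(),np.median(p,0))
    np.save(n+"_lid.npy",p)
    if n=="top": print(np.round(p[p[:,0]<np.median(p[:,0])-.04],3)[::6])
E
```

```text
top (450, 750, 3)
table z -0.0003476842205373254
lid pts 1590 [ 0.62476943 -0.02305952  0.10716211]
[[ 0.584  0.016  0.11 ]
 [ 0.584 -0.005  0.108]
 [ 0.581  0.011  0.111]
 [ 0.582 -0.005  0.107]
 [ 0.583 -0.021  0.105]
 [ 0.583 -0.037  0.103]
 [ 0.582 -0.053  0.109]
 [ 0.579 -0.003  0.106]
 [ 0.58  -0.019  0.104]
 [ 0.579 -0.035  0.108]
 [ 0.58  -0.051  0.104]
 [ 0.576 -0.003  0.106]
 [ 0.577 -0.019  0.105]
 [ 0.576 -0.035  0.109]
 [ 0.578 -0.051  0.104]
 [ 0.573 -0.011  0.11 ]
 [ 0.574 -0.027  0.105]
 [ 0.574 -0.043  0.106]
 [ 0.575 -0.059  0.105]
 [ 0.571 -0.029  0.107]
 [ 0.572 -0.046  0.105]
 [ 0.571 -0.061  0.107]
 [ 0.569 -0.032  0.105]
 [ 0.569 -0.048  0.104]
 [ 0.566 -0.019  0.103]
 [ 0.566 -0.035  0.106]
 [ 0.567 -0.051  0.104]
 [ 0.564 -0.024  0.102]
 [ 0.563 -0.04   0.107]
 [ 0.564 -0.056  0.103]
 [ 0.561 -0.027  0.103]
 [ 0.56  -0.043  0.107]
 [ 0.561 -0.059  0.106]
 [ 0.557 -0.03   0.107]
 [ 0.558 -0.046  0.106]
 [ 0.558 -0.062  0.107]
 [ 0.555 -0.032  0.107]
 [ 0.555 -0.048  0.105]
 [ 0.552 -0.03   0.108]
 [ 0.552 -0.046  0.106]
 [ 0.55  -0.035  0.106]
 [ 0.548 -0.032  0.101]]
side (594, 462, 3)
table z -0.00041880395409604754
lid pts 968 [ 0.6260335  -0.03389415  0.10684676]
```

```bash
sleep 1; python3 - <<'E'
from h import *
d=dict(np.load("top0.npz"));w=cloud(d)
for r in range(116,182,3): print(r,[ "%3d"%(1000*w[r,c,2]) if d["depth"][r,c] else "  ." for c in range(372,428,2)])
E
```

```text
116 [' -4', '  1', ' -4', ' -2', ' -2', ' -3', '  .', ' -1', '  0', '  0', ' -1', ' -1', ' -2', '  0', '  0', '  1', '  0', ' -2', ' -3', '  0', ' -3', '  4', ' -1', ' -3', '  2', '  1', '  0', '  0']
119 [' -1', '  2', ' -4', ' -4', ' -2', '  1', '  0', ' -7', '  3', ' -1', ' -6', ' -1', ' -5', ' -6', '  1', '  3', ' -1', ' -1', ' -1', ' -2', ' -6', '  3', '  0', '  1', '  2', '  0', '  0', ' -5']
122 [' -1', '  0', '  0', '  3', '  0', ' 38', ' 45', ' 42', ' 42', ' 41', '  3', '  2', ' -1', '  0', '  0', ' -1', ' -4', '  0', ' -2', '  0', ' -2', ' -4', '  3', '  4', ' -1', ' -2', '  0', ' -3']
125 ['  1', ' -7', ' -5', ' -2', ' -3', ' -3', ' 40', ' 44', ' 40', ' 44', ' 35', '  0', '  2', '  3', ' -7', ' -5', '  0', '  4', ' -4', '  2', ' -4', '  0', '  3', ' -2', '  3', '  1', ' -3', ' -1']
128 [' -2', ' -4', ' -2', '  0', '  1', '  4', ' -3', ' 38', ' 42', ' 43', ' 42', '  3', '  0', '  0', ' -5', '  1', ' 38', ' 33', ' 38', ' -3', '  2', '  2', '  0', ' -5', ' -3', ' -1', ' -2', ' -1']
131 [' -2', ' -1', '  0', '  4', ' -1', ' -2', ' -4', ' 41', ' 41', ' 44', ' 43', ' 41', ' 37',
[... 2621 characters left out ...]
' 29', ' 20', ' 39', ' 51', ' 49', ' 46', ' 27', ' 30', ' 27', ' 14', '  6', ' -2', ' -3', ' -1']
173 ['  0', '  3', '  2', '  2', '  0', ' -2', ' -5', '  2', '  0', '  0', '  1', ' 16', ' 42', ' 31', ' 25', ' 28', ' 33', ' 46', ' 45', ' 47', ' 49', ' -4', ' -5', ' -2', '  0', ' -1', '  1', '  1']
176 ['  2', '  2', ' -3', ' -5', '  0', ' -2', '  1', '  1', '  1', '  0', ' -2', '  1', ' 29', ' 29', ' 22', '  1', '  0', ' 30', ' 46', ' 41', '  0', ' -3', '  0', '  3', '  0', ' -4', '  2', '  0']
179 ['  0', '  1', '  0', '  2', ' -1', ' -1', '  2', '  1', ' -4', '  0', ' -5', ' -2', '  1', ' -1', ' -1', '  0', '  0', ' -3', ' -1', ' -1', '  0', '  6', '  1', ' -2', '  0', '  0', '  1', '  0']
```

View pics/top0z.png

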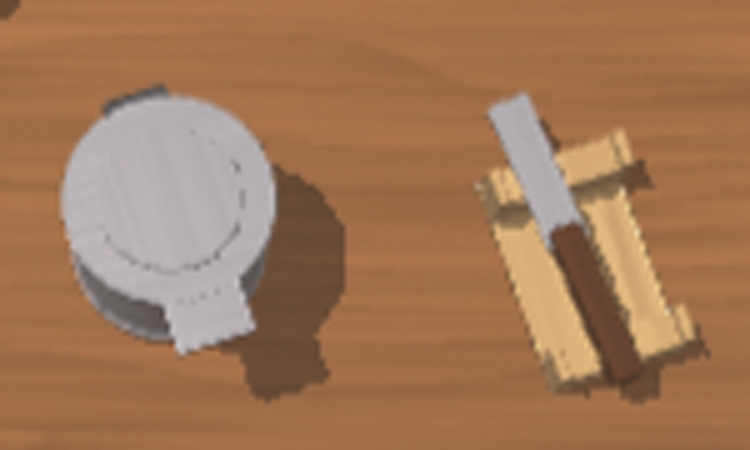

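```bash
cat > fit.py <<'E'
from h import *
from scipy.optimize import minimize
def lifter(d,box=(370,110,430,185),zmin=.038):
    w=cloud(d);a,b,c,e=box
    s=w[b:e,a:c];col=d["color"][b:e,a:c].astype(float)
    hsv=cv2.cvtColor(col.astype(np.uint8),cv2.COLOR_BGR2HSV)
    return s,hsv
def rectfit(p,L,W,x0):
    # best pose of a rectangle L x W containing points, centre,yaw
    def f(q):
        r=(p-q[:2]);c,s=np.cos(q[2]),np.sin(q[2])
        u=r@[c,s];v=r@[-s,c]
        return np.mean(np.maximum(abs(u)-L/2,0)**2+np.maximum(abs(v)-W/2,0)**2)*1e6
    return minimize(f,x0,method="Nelder-Mead",options=dict(xatol=1e-5,fatol=1e-6,maxiter=4000))
E
python3 - <<'E'
from fit import *
for n,box in {"top":(370,112,430,185),"side":(355,230,420,295)}.items():
    d=dict(np.load(n+"0.npz"));s,h=lifter(d,box)
    z=s[...,2]
    steel=(h[...,1]<70)&(z>.035)&(z<.05); dark=(h[...,2]<110)&(h[...,1]>70)&(z>.043)&(z<.056)
    for nm,m in(("steel",steel),("dark",dark)):
        p=s[m]; c,vv,_=p[:,:2].mean(0),*np.linalg.svd(p[:,:2]-p[:,:2].mean(0),full_matrices=False)[1:],0
        ax=vv[0]*np.sign(vv[0][0]); u=(p[:,:2]-c)@ax; v=(p[:,:2]-c)@[-ax[1],ax[0]]
        print(n,nm,m.sum(),c,np.median(p[:,2]),"yaw",np.degrees(np.arctan2(ax[1],ax[0])),np.percentile(u,[1,99]),np.percentile(v,[1,99]))
    # lid top
    p=np.load(n+"_lid.npy");print(n,p.min(0),p.max(0))
d=dict(np.load("top0.npz"));w=cloud(d);p=w[100:190,285:350].reshape(-1,3);p=p[(p[:,2]>.097)&(p[:,2]<.125)]
# circle+tongue fit: containment in union
best=None
def f(q):
    r=p[:,:2]-q[:2];c,s=np.cos(q[2]),np.sin(q[2]);u=r@[c,s];v=r@[-s,c]
    dc=np.maximum(np.hypot(u,v)-.055,0)
    dt=np.hypot(np.maximum(np.maximum(-u-.083,u),0),np.maximum(abs(v)-.022,0))
    return np.mean(np.minimum(dc,dt)**2)*1e6
for y0 in(-.3,0,.3,.6):
    r=minimize(f,[.63,-.02,y0],method="Nelder-Mead",options=dict(xatol=1e-5,fatol=1e-7,maxiter=4000));print(r.fun,r.x,np.degrees(r.x[2]), "lip",r.x[:2]-.083*np.array([np.cos(r.x[2]),np.sin(r.x[2])]))
E
```

```text
Traceback (most recent call last):
ValueError: too many values to unpack (expected 3)
```

View pics/side0z.png

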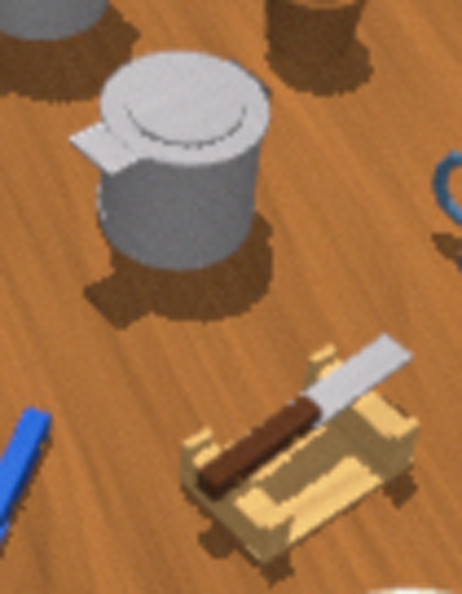

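The zooms show the blade tip at about full-frame pixel (387,121) and the handle end at about (409,176). The tongue edge runs from about (321,170) to (336,165).

```bash
python3 - <<'E'
from fit import *
for n,box in {"top":(370,112,430,185),"side":(355,230,420,295)}.items():
    d=dict(np.load(n+"0.npz"));s,h=lifter(d,box)
    z=s[...,2]
    steel=(h[...,1]<70)&(z>.035)&(z<.05); dark=(h[...,2]<130)&(h[...,1]>70)&(z>.043)&(z<.056)
    for nm,m in(("steel",steel),("dark",dark)):
        p=s[m]; c=p[:,:2].mean(0);vv=np.linalg.svd(p[:,:2]-c,full_matrices=False)[2]
        ax=vv[0]*np.sign(vv[0][0]); u=(p[:,:2]-c)@ax; v=(p[:,:2]-c)@[-ax[1],ax[0]]
        print(n,nm,m.sum(),c,np.median(p[:,2]),"yaw",np.degrees(np.arctan2(ax[1],ax[0])),np.percentile(u,[1,99]),np.percentile(v,[1,99]))
    wood=(h[...,1]>60)&(h[...,2]>170)&(z>.024)&(z<.05)
    p=s[wood][:,:2];c=p.mean(0);print(n,"rest wood",wood.sum(),c,cv2.minAreaRect((p*1000).astype(np.float32)))
def f(q,p):
    r=p[:,:2]-q[:2];c,s=np.cos(q[2]),np.sin(q[2]);u=r@[c,s];v=r@[-s,c]
    dc=np.maximum(np.hypot(u,v)-.055,0)
    dt=np.hypot(np.maximum(np.maximum(-u-.083,u),0),np.maximum(abs(v)-.022,0))
    return np.mean(np.minimum(dc,dt)**2)*1e6
for n in("top","side"):
    d=dict(np.load(n+"0.npz"));w=cloud(d)
    p=(w[100:190,285:350] if n=="top" else w[165:225,332:386]).reshape(-1,3);p=p[(p[:,2]>.099)&(p[:,2]<.115)]
    for y0 in(0,.4):
        r=minimize(f,[.63,-.02,y0],args=(p,),method="Nelder-Mead",options=dict(xatol=1e-5,fatol=1e-7,maxiter=4000));print(n,len(p),r.fun,r.x,np.degrees(r.x[2]), "lip",r.x[:2]-.083*np.array([np.cos(r.x[2]),np.sin(r.x[2])]))
E
```

```text
top steel 239 [ 0.67020762 -0.22561139] 0.04162714659736588 yaw 21.565611309569192 [-0.04408388  0.04018297] [-0.01249399  0.01182103]
top dark 214 [ 0.58963431 -0.25770599] 0.04870196337709398 yaw 22.512462270699327 [-0.04537787  0.04549996] [-0.00969399  0.0089139 ]
top rest wood 256 [ 0.62011876 -0.2619715 ] ((619.7252807617188, -256.9671325683594), (124.12730407714844, 81.0742416381836), 18.946609497070312)
side steel 199 [ 0.67442958 -0.2298125 ] 0.04133980436694196 yaw 24.207835330624004 [-0.04432068  0.04071366] [-0.01232314  0.01411743]
side dark 189 [ 0.59141893 -0.26527964] 0.04868075861792798 yaw 23.17450192402074 [-0.04297807  0.04703313] [-0.00791357  0.00924751]
side rest wood 231 [ 0.62512752 -0.26566902] ((636.4453735351562, -256.131103515625), (155.25906372070312, 81.89369201660156), 18.647632598876953)
top 1572 0.553510257388235 [ 0.63205037 -0.01799907  0.32346864] 18.53338804299519 lip [ 0.55335486 -0.04438122]
top 1572 0.5535102571679106 [ 0.63205027 -0.01799916  0.32346681] 18.533283062237434 lip [ 0.55335472 -0.04438117]
side 921 0.7414699868513431 [ 0.63480299 -0.02326683  0.32540966] 18.64460001191449 lip [ 0.55615885 -0.04980167]
side 921 0.7414699865215209 [ 0.63480292 -0.02326694  0.32540586] 18.6443821574401 lip [ 0.55615867 -0.04980149]
```

```bash
cat > go.py <<'E'
import sys
from h import *
from workcell import manip
def go(P,yaw=None,pitch=0.0):
    """P TCP target, yaw of lifter-x (deg) ; tool x down, lifter x along tool +z or -z"""
    o=manip.get_obs();M=R.from_quat(o["ee_rot"]).as_matrix()
    print("t",round(o["clock"],2),"pos",np.round(o["position"],4),"F",np.round(o["ft_force"],1),"grip",round(float(o["grip_width"]),3))
    print("tool axes x,y,z rows:\n",np.round(M.T,3), "z yaw",np.degrees(np.arctan2(M[1,2],M[0,2])).round(2))
    print("shift mm tool:",np.round(M.T@(np.array(P)-o["position"])*1000,1))
    if yaw is not None:
        for s in(1,-1):
            z=s*np.array([np.cos(np.radians(yaw)),np.sin(np.radians(yaw)),0]);x=np.array([0,0,-1.]);T=np.c_[x,np.cross(z,x),z]
            print("turn, lifter along tool z*",s,np.round(R.from_matrix(M.T@T).as_rotvec(),4))
E
python3 -c "
from go import *
go([.616,-.251,.2],22.4)"
```

```text
t 0.5 pos [0.1738 0.6003 0.2313] F [ 0.4 -0.1  0.7] grip 1.001
tool axes x,y,z rows:
 [[-0.     0.    -1.   ]
 [ 0.278  0.961  0.   ]
 [ 0.961 -0.278 -0.   ]] z yaw -16.15
shift mm tool: [  31.3 -694.8  661.5]
turn, lifter along tool z* 1 [-0.6728 -0.     -0.    ]
turn, lifter along tool z* -1 [ 2.4688 -0.      0.    ]
```

```bash
python3 - <<'E'
from h import *
from workcell import manip
o=manip.get_obs();M0=R.from_quat(o["ee_rot"]).as_matrix();p0=np.array(o["position"])
T=np.array([.616,-.251,.20])
for n in (24,32):
    w=2.469/n; A=np.zeros((3,3));M=M0.copy()
    for i in range(n):
        A+=M; M=M@R.from_rotvec([w,0,0]).as_matrix()
    v=np.linalg.solve(A,T-p0); print(n,w,v*1000,np.linalg.norm(v)*1000)
    M=M0.copy();p=p0.copy()
    for i in range(n):
        p=p+M@v;M=M@R.from_rotvec([w,0,0]).as_matrix()
        if i%4==3: print(p.round(3),np.hypot(*p[:2]).round(3))
E
```

```text
24 0.102875 [ 1.30251854 19.04846255 48.65549765] 52.26756098487327
[0.381 0.587 0.226] 0.7
[0.566 0.492 0.221] 0.75
[0.697 0.332 0.216] 0.772
[0.753 0.132 0.21 ] 0.764
[ 0.724 -0.074  0.205] 0.728
[ 0.616 -0.251  0.2  ] 0.665
32 0.07715625 [ 0.9768889  14.75725939 36.31190339] 39.208230568186394
[0.33  0.599 0.227] 0.683
[0.478 0.549 0.223] 0.728
[0.605 0.458 0.22 ] 0.758
[0.697 0.332 0.216] 0.772
[0.747 0.184 0.212] 0.769
[0.749 0.027 0.208] 0.75
[ 0.704 -0.122  0.204] 0.715
[ 0.616 -0.251  0.2  ] 0.665
```

```bash
python3 -m handwheel '1 -29 27.5 0 0 0 70;1 -29 27.5 0 0 0 70;1 -29 27.5 0 0 0 70;1 -29 27.5 0 0 0 70;1 -29 27.5 0 0 0 70;1 -29 27.5 0 0 0 70;1 -29 27.5 0 0 0 70;1 -29 27.5 0 0 0 70'
python3 -m handwheel '1 -29 27.5 0 0 0 70;1 -29 27.5 0 0 0 70;1 -29 27.5 0 0 0 70;1 -29 27.5 0 0 0 70;1 -29 27.5 0 0 0 70;1 -29 27.5 0 0 0 70;1 -29 27.5 0 0 0 70;1 -29 27.5 0 0 0 70'
python3 -c "
from go import *
go([.616,-.251,.2],22.4);print(manip.get_obs()['joint_pos'])"
```

```text
clock: 1.3
position: [0.3212, 0.3148, 0.2235]
ee_rot: [0.1, 0.7, -0.099, 0.7]
ft_force: [1.6, 0.5, 0.8]
grip_width: 0.821
clock: 2.1
position: [0.468, 0.0307, 0.2156]
ee_rot: [0.1, 0.7, -0.099, 0.7]
ft_force: [0.3, 1.2, 0.6]
grip_width: 0.82
t 2.1 pos [0.468  0.0307 0.2156] F [0.3 1.2 0.6] grip 0.82
tool axes x,y,z rows:
 [[ 0.001  0.001 -1.   ]
 [ 0.278  0.961  0.001]
 [ 0.961 -0.278  0.001]] z yaw -16.14
shift mm tool: [  15.5 -229.5  220.5]
turn, lifter along tool z* 1 [-6.726e-01  9.000e-04 -6.000e-04]
turn, lifter along tool z* -1 [ 2.469e+00 -7.000e-04 -1.100e-03]
[-0.69249708 -0.03085383  0.52627728  1.9032987   0.0157866   1.26409715
  1.11792896]
```

```bash
python3 -m handwheel '1 -29 27.5 0 0 0 70;1 -29 27.5 0 0 0 70;1 -29 27.5 0 0 0 70;1 -29 27.5 0 0 0 70;1 -29 27.5 0 0 0 70;1 -29 27.5 0 0 0 70;1 -29 27.5 0 0 0 70;1 -26 27 0 0 0 70'
python3 -m handwheel '0 0 0 0.14 0 0 70;0 0 0 0.14 0 0 70;0 0 0 0.14 0 0 70;0 0 0 0.14 0 0 70;0 0 0 0.14 0 0 70;0 0 0 0.14 0 0 70;0 0 0 0.14 0 0 70;0 0 0 0.14 0 0 70'
python3 -m handwheel '0 0 0 0.14 0 0 70;0 0 0 0.14 0 0 70;0 0 0 0.14 0 0 70;0 0 0 0.14 0 0 70;0 0 0 0.14 0 0 70;0 0 0 0.14 0 0 70;0 0 0 0.14 0 0 70;0 0 0 0.14 0 0 70'
python3 -m handwheel '0 0 0 0.14 0 0 70;0 0 0 0.089 0 0 70;0 0 0 0 0 0 70'
python3 - <<'E'
from go import *
from workcell import cams
go([.616,-.251,.2],22.4);print(manip.get_obs()['joint_pos'])
for n in("side","top"):
    d=cams.camera(n); cv2.imwrite(f"pics/{n}1.png",d["color"]); np.savez(f"{n}1.npz",**d)
E
```

```text
clock: 2.9
position: [0.6152, -0.2503, 0.2071]
ee_rot: [0.099, 0.7, -0.099, 0.7]
ft_force: [-0.6, 0.1, 0.8]
grip_width: 0.82
clock: 3.7
position: [0.6147, -0.2485, 0.2073]
ee_rot: [0.458, 0.539, -0.457, 0.539]
ft_force: [0.0, 0.3, 0.2]
grip_width: 0.819
clock: 4.5
position: [0.6148, -0.2484, 0.2072]
ee_rot: [0.674, 0.214, -0.674, 0.214]
ft_force: [0.3, -0.0, -0.6]
grip_width: 0.819
clock: 4.8
position: [0.6147, -0.2484, 0.207]
ee_rot: [-0.694, -0.137, 0.694, -0.137]
ft_force: [0.0, 0.0, -0.1]
grip_width: 0.82
t 4.8 pos [ 0.6147 -0.2484  0.207 ] F [ 0.   0.  -0.1] grip 0.82
tool axes x,y,z rows:
 [[-0.    -0.    -1.   ]
 [ 0.38  -0.925 -0.   ]
 [-0.925 -0.38   0.   ]] z yaw -157.66
shift mm tool: [ 7.   2.9 -0.2]
turn, lifter along tool z* 1 [ 3.1406e+00  1.0000e-04 -8.0000e-04]
turn, lifter along tool z* -1 [-0.001   0.0005  0.0001]
[-0.43863834  0.72768136  1.2234341   1.42802168 -0.68087237  1.45289935
 -0.40489888]
```

```bash
python3 - <<'E'
import cv2,numpy as np
s=cv2.imread("pics/side1.png")[130:300,290:450];t=cv2.imread("pics/top1.png")[90:200,340:460]
cv2.imwrite("pics/c1.png",np.hstack([cv2.resize(s,(400,425)),cv2.resize(t,(400,425))]))
E
```

```text
(no output)
```

View pics/c1.png

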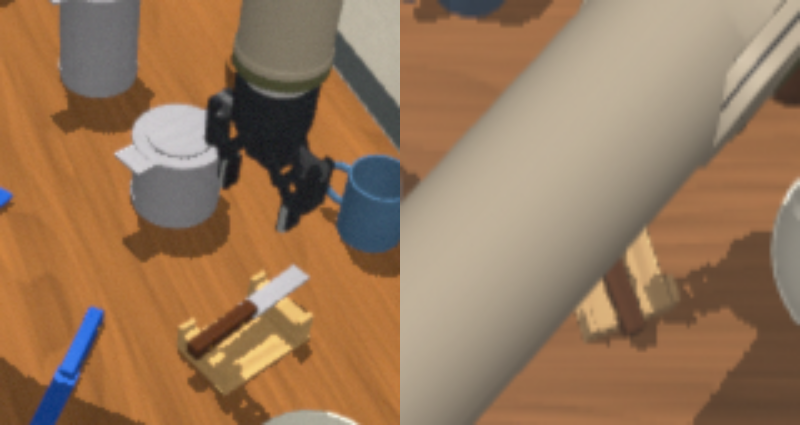

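The gripper hangs over the lifter and straddles it. I'll check the side-camera bias using the fingertips, whose position I know from the kinematics.

```bash
python3 - <<'E'
from h import *
d=dict(np.load("side1.npz"));w=cloud(d)
P=np.array([.6147,-.2484,.207]);y=np.array([.38,-.925,0]);z=np.array([-.925,-.38,0])
# project TCP +-opening/2 (70mm) 
print(proj(d,[P+.035*y+[0,0,.012],P-.035*y+[0,0,.012]]))
q=w.reshape(-1,3)-P;q=q[~np.isnan(q[:,0])]
u=np.c_[q@y,q@z,q[:,2]]
m=(abs(u[:,0])<.07)&(abs(u[:,1])<.03)&(u[:,2]<.05)&(u[:,2]>-.03)
u=u[m]*1000
for s in(1,-1):
    k=u[u[:,0]*s>0];print(s,len(k),np.percentile(k,[2,50,98],axis=0).round(1))
E
```

```text
[[401.96747925 218.36726937]
 [381.13471266 202.6642406 ]]
1 80 [[38.  -5.9 10.3]
 [45.1  7.  28.6]
 [51.4 11.8 48.8]]
-1 105 [[-46.1 -12.5   9.9]
 [-33.6   4.1  29.6]
 [-31.4  11.6  49.1]]
```

```bash
python3 -m handwheel '25 2 0 0 0 0 70;25 0 0 0 0 0 70;25 0 0 0 0 0 70;25 0 0 0 0 0 70;25 0 0 0 0 0 70;25 0 0 0 0 0 70;20 0 0 0 0 0 70;15 0 0 0 0 0 70'
python3 -m handwheel '0 0 0 0 0 0 70;0 0 0 0 0 0 70'
python3 - <<'E'
from go import *
from workcell import cams
go([.616,-.251,.022],22.4);print(manip.get_obs()['joint_pos'])
d=cams.camera("side"); cv2.imwrite("pics/s2.png",cv2.resize(d["color"][160:310,300:460],None,fx=4,fy=4))
E
```

```text
clock: 5.7
position: [0.6151, -0.2502, 0.0209]
ee_rot: [-0.693, -0.138, 0.694, -0.138]
ft_force: [0.4, 0.4, 0.4]
grip_width: 0.823
clock: 5.9
position: [0.6156, -0.2508, 0.0229]
ee_rot: [0.694, 0.137, -0.693, 0.138]
ft_force: [0.5, -0.4, -0.1]
grip_width: 0.821
t 5.9 pos [ 0.6156 -0.2508  0.0229] F [ 0.5 -0.4 -0.1] grip 0.821
tool axes x,y,z rows:
 [[ 0.001 -0.    -1.   ]
 [ 0.381 -0.924  0.001]
 [-0.924 -0.381 -0.   ]] z yaw -157.59
shift mm tool: [ 0.9  0.3 -0.3]
turn, lifter along tool z* 1 [-3.1414e+00  8.0000e-04 -6.0000e-04]
turn, lifter along tool z* -1 [ 0.0002 -0.0004 -0.0005]
[-0.38082182  0.88955003  1.06328148  1.58914305 -0.82871662  1.17064759
 -0.31184275]
```

View pics/s2.png

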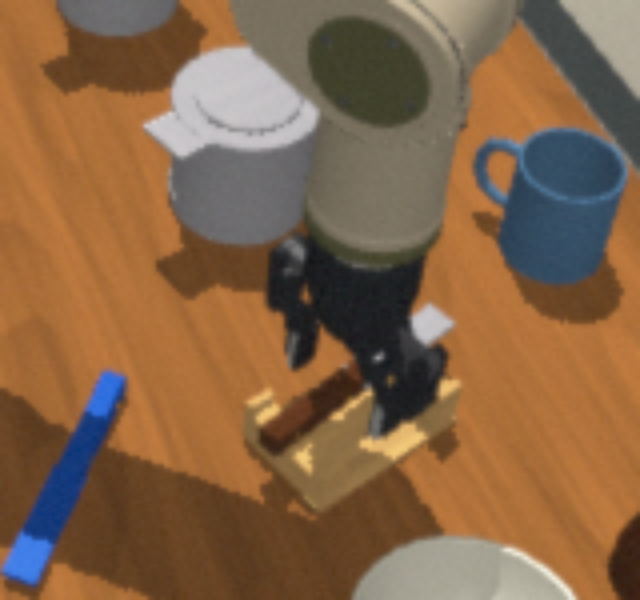

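The fingers straddle the handle near the blade junction, inside the rest, so I'm closing them.

```bash
python3 -m handwheel '0 0 0 0 0 0 12;0 0 0 0 0 0 12;0 0 0 0 0 0 12;0 0 0 0 0 0 12;0 0 0 0 0 0 12;0 0 0 0 0 0 12;0 0 0 0 0 0 12;0 0 0 0 0 0 12' 110
python3 -m handwheel '-5 0 0 0 0 0 12;-20 0 0 0 0 0 12;-30 0 0 0 0 0 12;-30 0 0 0 0 0 12;-30 0 0 0 0 0 12;0 0 0 0 0 0 12'
python3 - <<'E'
from go import *
from workcell import cams
go([.479,-.0725,.16],18.6);print(manip.get_obs()['joint_pos'])
d=cams.camera("side"); cv2.imwrite("pics/s3.png",cv2.resize(d["color"][130:310,300:460],None,fx=3.3,fy=3.3)); np.savez("s3.npz",**d)
E
```

```text
clock: 6.75
position: [0.6156, -0.2507, 0.0229]
ee_rot: [0.694, 0.137, -0.693, 0.137]
ft_force: [-1.1, 0.9, 4.6]
grip_width: 0.187
clock: 7.35
position: [0.6167, -0.2521, 0.1429]
ee_rot: [0.696, 0.136, -0.692, 0.138]
ft_force: [0.8, -0.6, -1.8]
grip_width: 0.193
t 7.35 pos [ 0.6167 -0.2521  0.1429] F [ 0.8 -0.6 -1.8] grip 0.193
tool axes x,y,z rows:
 [[ 0.006 -0.003 -1.   ]
 [ 0.38  -0.925  0.005]
 [-0.925 -0.38  -0.004]] z yaw -157.64
shift mm tool: [ -18.4 -218.4   58.9]
turn, lifter along tool z* 1 [-3.0759  0.0069 -0.0071]
turn, lifter along tool z* -1 [ 0.0657 -0.0046 -0.0045]
[-0.42467948  0.77657946  1.17609284  1.50117594 -0.72747331  1.34381493
 -0.37055608]
```

View pics/s3.png

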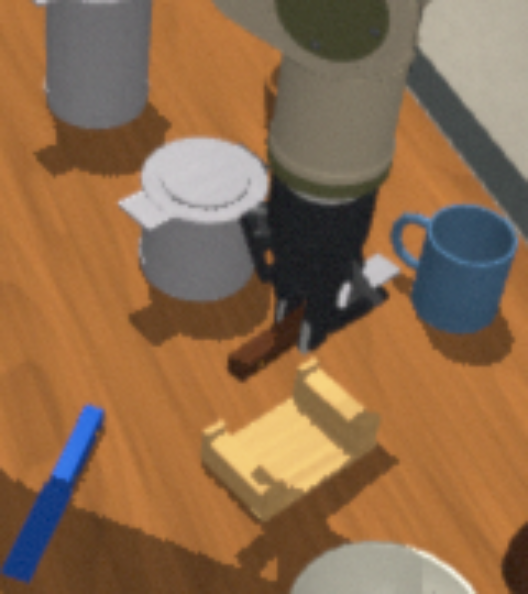

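```bash
cat > lt.py <<'E'
from h import *
from workcell import manip
def lt(d,o,off=(0,0.003,0)):
    """lifter points in frame: origin grasp point, X=-tool z, Y=-..., Z=-tool x"""
    w=cloud(d)+np.array(off);M=R.from_quat(o["ee_rot"]).as_matrix()
    G=np.array(o["position"])-.019*M[:,0]
    q=(w-G)@np.c_[-M[:,2],-M[:,1]*-1*-1,-M[:,0]]
    hsv=cv2.cvtColor(d["color"],cv2.COLOR_BGR2HSV)
    near=(abs(q[...,1])<.03)&(abs(q[...,2])<.03)
    dark=near&(q[...,0]<-.014)&(q[...,0]>-.1)&(hsv[...,1]>70)&(abs(q[...,1])<.02)
    st=near&(q[...,0]>.045)&(q[...,0]<.13)
    for n,m in(("handle",dark),("blade",st)):
        p=q[m]*1000
        if len(p)<4: print(n,len(p));continue
        f=np.polyfit(p[:,0],p[:,2],1);g=np.polyfit(p[:,0],p[:,1],1)
        print(n,len(p),np.percentile(p,[2,50,98],axis=0).round(1).tolist(),"pitch",f.round(3),"yaw",g.round(3))
E
python3 - <<'E'
from lt import *
d=dict(np.load("s3.npz"));lt(d,manip.get_obs())
w=cloud(d)+[0,.003,0];h=cv2.cvtColor(d["color"],cv2.COLOR_BGR2HSV);z=w[...,2]
box=np.zeros(z.shape,bool);box[235:292,355:422]=1
m=box&(z>.023)&(z<.052)&(h[...,1]>60)&(h[...,2]>130)&(h[...,0]>12)
p=w[m];print(m.sum(),cv2.minAreaRect((p[:,:2]*1000).astype(np.float32)),p.min(0),p.max(0))
E
```

```text
handle 195 [[-70.2, -10.1, -7.2], [-46.6, -4.8, 8.3], [-17.0, 7.8, 12.4]] pitch [0.07  9.262] yaw [-0.028 -4.555]
blade 81 [[48.8, -13.1, -0.7], [90.4, -2.3, 2.0], [105.6, 9.8, 5.6]] pitch [-0.009  2.828] yaw [ 0.015 -3.498]
494 ((623.959228515625, -257.79425048828125), (130.2567901611328, 81.28977966308594), 18.600021362304688) [ 0.55045336 -0.31570648  0.02324812] [ 0.69525424 -0.20198749  0.04966195]
```

```bash
python3 -c "
from go import *
go([.428,-.089,.14],18.6)"
python3 -m handwheel '0 0 0 0.066 -0.005 -0.005 12;0 0 0 0 0 0 12'
python3 -c "
from go import *
go([.428,-.089,.14],18.6);print(manip.get_obs()['joint_pos'])"
```

```text
t 7.4 pos [ 0.6161 -0.2513  0.1403] F [ 0.2 -0.2 -1.7] grip 0.19
tool axes x,y,z rows:
 [[ 0.004 -0.001 -1.   ]
 [ 0.381 -0.925  0.003]
 [-0.925 -0.381 -0.003]] z yaw -157.62
shift mm tool: [  -0.5 -221.7  112.1]
turn, lifter along tool z* 1 [-3.0756  0.0037 -0.0047]
turn, lifter along tool z* -1 [ 0.066  -0.003  -0.0024]
clock: 7.6
position: [0.615, -0.2502, 0.1367]
ee_rot: [-0.695, -0.116, 0.7, -0.112]
ft_force: [-0.4, 0.1, -1.8]
grip_width: 0.191
t 7.6 pos [ 0.615  -0.2502  0.1367] F [-0.4  0.1 -1.8] grip 0.191
tool axes x,y,z rows:
 [[-0.008  0.003 -1.   ]
 [ 0.318 -0.948 -0.006]
 [-0.948 -0.318  0.006]] z yaw -161.45
shift mm tool: [  -1.3 -212.4  126. ]
turn, lifter along tool z* 1 [ 3.1406  0.0089 -0.0095]
turn, lifter along tool z* -1 [-0.0009  0.0061  0.0057]
[-0.42310199  0.79461708  1.18032777  1.49904038 -0.73986095  1.3559673
 -0.43125147]
```

```bash
python3 -m handwheel '0 -24 14 0 0.002 0.002 12;0 -24 14 0 0.002 0.002 12;0 -24 14 0 0 0 12;0 -24 14 0 0 0 12;0 -24 14 0 0 0 12;0 -24 14 0 0 0 12;0 -24 14 0 0 0 12;0 -24 14 0 0 0 12'
python3 -m handwheel '0 -20 14 0 0 0 12;0 0 0 0 0 0 12;0 0 0 0 0 0 12;0 0 0 0 0 0 12'
python3 - <<'E'
from go import *
from workcell import cams
from lt import lt
o=manip.get_obs()
go([.428,-.089,.071],18.6);print(o['joint_pos'])
for n in("side","top"):
    d=cams.camera(n); cv2.imwrite(f"pics/{n}4.png",d["color"]); np.savez(f"{n}4.npz",**d);lt(d,o,(0,.003,0) if n=="side" else (0,-.002,0))
s=cv2.imread("pics/side4.png")[120:290,240:400];t=cv2.imread("pics/top4.png")[90:240,250:390]
cv2.imwrite("pics/c4.png",np.hstack([cv2.resize(s,(400,425)),cv2.resize(t,(400,425))]))
E
```

```text
clock: 8.4
position: [0.4508, -0.108, 0.1377]
ee_rot: [-0.696, -0.115, 0.699, -0.115]
ft_force: [-0.8, -0.5, 0.0]
grip_width: 0.192
clock: 8.8
position: [0.4379, -0.0992, 0.1391]
ee_rot: [-0.695, -0.115, 0.701, -0.113]
ft_force: [0.8, -0.3, -1.1]
grip_width: 0.191
t 8.8 pos [ 0.4379 -0.0992  0.1391] F [ 0.8 -0.3 -1.1] grip 0.191
tool axes x,y,z rows:
 [[-0.01   0.001 -1.   ]
 [ 0.317 -0.948 -0.004]
 [-0.948 -0.317  0.009]] z yaw -161.49
shift mm tool: [ 68.2 -12.5   5.6]
turn, lifter along tool z* 1 [ 3.1399  0.0059 -0.014 ]
turn, lifter along tool z* -1 [-0.0016  0.0089  0.0037]
[-1.15996427 -0.05569319  1.28908235  2.05869865  0.06035995  1.10876868
 -1.14652404]
handle 185 [[-69.7, -9.6, -10.1], [-43.9, -5.5, 5.5], [-15.4, 8.9, 10.0]] pitch [0.015 3.708] yaw [-0.022 -4.044]
blade 115 [[50.0, -13.5, -4.6], [81.8, -2.9, -0.6], [104.7, 12.6, 2.5]] pitch [ 0.004 -0.866] yaw [  0.127 -11.961]
handle 0
blade 2
```

View pics/c4.png

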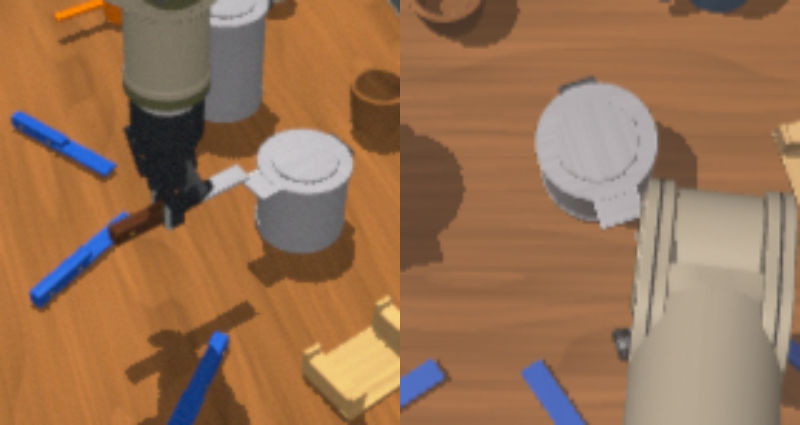

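```bash
python3 - <<'E'
from h import *
C=np.array([.6335,-.020]);a=np.array([.948,.319])
for n in("top","side"):
    d=dict(np.load(n+"4.npz"));w=cloud(d).reshape(-1,3);w=w[w[:,2]>.13]
    u=(w[:,:2]-C)@a;v=(w[:,:2]-C)@[-a[1],a[0]]
    for lo in np.arange(-.16,.08,.02):
        m=(u>lo)&(u<lo+.02)&(abs(v)<.08)
        if m.sum()>3: print(n,round(lo,2),m.sum(),"zmin",w[m,2].min().round(3),"v",v[m].min().round(3),v[m].max().round(3))
E
```

```text
top -0.16 40 zmin 0.477 v -0.003 0.019
side -0.16 62 zmin 0.151 v -0.029 0.014
side -0.14 47 zmin 0.153 v -0.028 -0.001
side -0.12 32 zmin 0.154 v -0.03 -0.001
```

```bash
python3 -m handwheel '4 -3 2 0 0 0 12;4 -3 2 0 0 0 12;10 -3 1 0 0 0 12;10 -3 0 0 0 0 12;10 0 0 0 0 0 12;10 0 0 0 0 0 12;10 0 0 0 0 0 12;8 0 0 0 0 0 12'
python3 -m handwheel '0 0 0 0 0 0 12;0 0 0 0 0 0 12;0 0 0 0 0 0 12'
python3 - <<'E'
from go import *
from workcell import cams
from lt import lt
o=manip.get_obs()
go([.428,-.089,.071],18.6);print(o['joint_pos'])
d=cams.camera("side"); np.savez("side5.npz",**d);lt(d,o)
cv2.imwrite("pics/c5.png",cv2.resize(d["color"][130:280,260:400],None,fx=4,fy=4))
E
```

```text
clock: 9.7
position: [0.4277, -0.0888, 0.0721]
ee_rot: [-0.694, -0.115, 0.702, -0.112]
ft_force: [1.0, 0.7, -1.8]
grip_width: 0.185
clock: 10.0
position: [0.4285, -0.0888, 0.0735]
ee_rot: [-0.695, -0.115, 0.701, -0.112]
ft_force: [0.4, 0.6, -1.6]
grip_width: 0.188
t 10.0 pos [ 0.4285 -0.0888  0.0735] F [ 0.4  0.6 -1.6] grip 0.188
tool axes x,y,z rows:
 [[-0.009  0.003 -1.   ]
 [ 0.317 -0.948 -0.005]
 [-0.948 -0.317  0.008]] z yaw -161.52
shift mm tool: [2.5 0.1 0.6]
turn, lifter along tool z* 1 [ 3.1395  0.0085 -0.0119]
turn, lifter along tool z* -1 [-0.0021  0.0076  0.0054]
[-1.03708424  0.17564724  1.2356336   2.14872025 -0.2048955   0.95396857
 -0.93337441]
handle 180 [[-70.1, -9.5, -11.4], [-43.5, -5.3, 5.2], [-15.1, 9.0, 10.6]] pitch [0.036 4.444] yaw [-0.015 -3.403]
blade 116 [[53.7, -12.2, -4.5], [80.9, -1.5, -0.7], [104.5, 11.8, 2.5]] pitch [ 0.011 -1.88 ] yaw [ 0.05  -4.893]
```

View pics/c5.png

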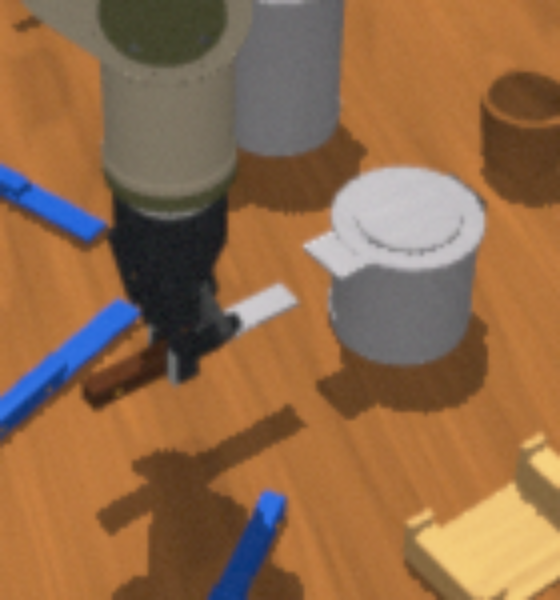

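```bash
python3 -m handwheel '1 0 -5 0 0 0 12;0 0 -6 0 0 0 12;0 0 -6 0 0 0 12;0 0 -6 0 0 0 12;0 0 -6 0 0 0 12;0 0 -6 0 0 0 12;0 0 -5 0 0 0 12;0 0 0 0 0 0 12'
python3 -m handwheel '0 0 -5 0 0 0 12;0 0 -5 0 0 0 12;0 0 0 0 0 0 12;0 0 0 0 0 0 12'
python3 - <<'E'
from go import *
from workcell import cams
from lt import lt
o=manip.get_obs()
go([.476,-.0735,.071],18.6);print(o['joint_pos'])
d=cams.camera("side"); np.savez("side6.npz",**d);lt(d,o)
cv2.imwrite("pics/c6.png",cv2.resize(d["color"][130:280,260:400],None,fx=4,fy=4))
E
```

```text
clock: 10.85
position: [0.467, -0.0759, 0.0719]
ee_rot: [-0.695, -0.115, 0.701, -0.112]
ft_force: [-1.2, 0.2, -1.7]
grip_width: 0.189
clock: 11.25
position: [0.4758, -0.0729, 0.0718]
ee_rot: [-0.695, -0.115, 0.701, -0.112]
ft_force: [0.3, 0.2, -1.9]
grip_width: 0.186
t 11.25 pos [ 0.4758 -0.0729  0.0718] F [ 0.3  0.2 -1.9] grip 0.186
tool axes x,y,z rows:
 [[-0.009  0.003 -1.   ]
 [ 0.317 -0.948 -0.005]
 [-0.948 -0.317  0.008]] z yaw -161.52
shift mm tool: [ 0.8  0.6 -0. ]
turn, lifter along tool z* 1 [ 3.1395  0.0085 -0.0127]
turn, lifter along tool z* -1 [-0.0021  0.0081  0.0054]
[-0.90825123  0.33174324  1.1100945   2.04395167 -0.35834056  0.98637782
 -0.86237568]
handle 168 [[-69.9, -9.9, -10.3], [-44.9, -5.4, 5.4], [-15.6, 9.1, 11.0]] pitch [0.022 3.889] yaw [-0.038 -4.878]
blade 346 [[60.9, -28.7, -28.1], [108.8, -6.4, 13.1], [128.1, 23.8, 19.1]] pitch [0.025 3.213] yaw [-0.127  8.062]
```

View pics/c6.png

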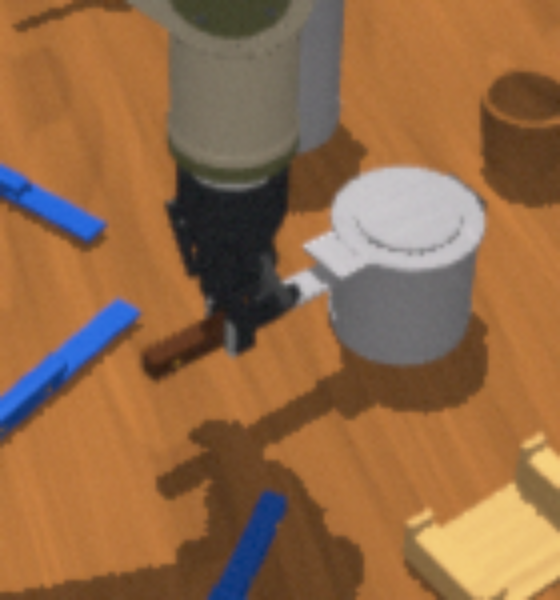

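The blade is under the lip, so I'm lifting.

```bash
python3 -m handwheel '-3 0 0 0 0 0 12;-3 0 0 0 0 0 12;-2 0 0 0 0 0 12;-2 0 0 0 0 0 12;-2 0 0 0 0 0 12' 
python3 -m handwheel '-2 0 0 0 0 0 12;-2 0 0 0 0 0 12;-2 0 0 0 0 0 12'
python3 -m handwheel '-2 0 0 0 0 0 12;-2 0 0 0 0 0 12;-2 0 0 0 0 0 12'
python3 - <<'E'
from go import *
from workcell import cams
from lt import lt
o=manip.get_obs()
go([.476,-.0735,.071],18.6)
d=cams.camera("side"); np.savez("side7.npz",**d);lt(d,o)
cv2.imwrite("pics/c7.png",cv2.resize(d["color"][130:280,260:400],None,fx=4,fy=4))
E
```

```text
clock: 11.8
position: [0.4759, -0.0728, 0.084]
ee_rot: [-0.695, -0.115, 0.701, -0.112]
ft_force: [2.2, 0.0, -6.3]
grip_width: 0.191
clock: 12.1
position: [0.476, -0.0729, 0.09]
ee_rot: [-0.695, -0.115, 0.701, -0.112]
ft_force: [0.1, 0.5, -1.6]
grip_width: 0.192
clock: 12.4
position: [0.4761, -0.073, 0.0961]
ee_rot: [-0.695, -0.115, 0.701, -0.112]
ft_force: [-0.2, 0.1, -1.7]
grip_width: 0.188
t 12.4 pos [ 0.4761 -0.073   0.0961] F [-0.2  0.1 -1.7] grip 0.188
tool axes x,y,z rows:
 [[-0.009  0.003 -1.   ]
 [ 0.317 -0.948 -0.005]
 [-0.948 -0.317  0.008]] z yaw -161.52
shift mm tool: [25.1  0.6  0.1]
turn, lifter along tool z* 1 [ 3.1394  0.0086 -0.0122]
turn, lifter along tool z* -1 [-0.0021  0.0077  0.0055]
handle 173 [[-69.9, -9.8, -10.4], [-44.2, -5.3, 5.4], [-15.5, 7.9, 10.4]] pitch [0.034 4.377] yaw [-0.035 -4.982]
blade 153 [[56.3, -26.9, -28.5], [97.0, -4.7, -2.4], [126.8, 17.0, 2.0]] pitch [-0.363 26.635] yaw [-0.159 10.894]
```

View pics/c7.png

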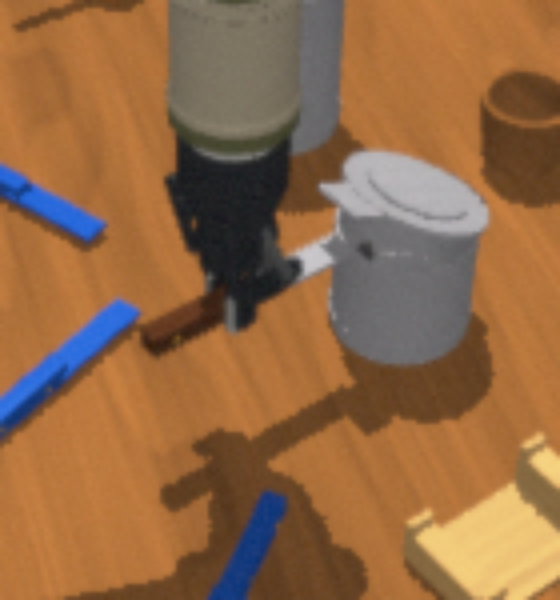

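The catch has let go and the lid is swinging up. I'll back out and check.

```bash
python3 -m handwheel '0 0 0 0 0 0 12;0 0 0 0 0 0 12;0 0 0 0 0 0 12;0 0 0 0 0 0 12;0 0 3 0 0 0 12;0 0 6 0 0 0 12;0 0 8 0 0 0 12;0 0 8 0 0 0 12'
python3 -m handwheel '0 0 8 0 0 0 12;0 0 8 0 0 0 12;0 0 0 0 0 0 12;0 0 0 0 0 0 12'
python3 - <<'E'
from go import *
from workcell import cams
from lt import lt
o=manip.get_obs()
go([.621,-.260,.16],18.6);print(o['joint_pos'])
d=cams.camera("side"); np.savez("side8.npz",**d);lt(d,o)
w=cloud(d);C=np.array([.6335,-.02]);a=np.array([.948,.319])
h=cv2.cvtColor(d["color"],cv2.COLOR_BGR2HSV)
p=w.reshape(-1,3);u=(p[:,:2]-C)@a;v=(p[:,:2]-C)@[-a[1],a[0]]
m=(abs(v)<.05)&(u>-.09)&(u<.08)&(p[:,2]>.115);hh=.058-u[m];print("lid angle",m.sum(),np.percentile(np.arctan2(p[m,2]-.103,hh),[10,50,90]))
cv2.imwrite("pics/c8.png",cv2.resize(d["color"][110:290,250:420],None,fx=3.3,fy=3.3))
E
```

```text
clock: 13.25
position: [0.4514, -0.0812, 0.0959]
ee_rot: [-0.695, -0.115, 0.701, -0.112]
ft_force: [-0.7, 0.0, -2.0]
grip_width: 0.188
clock: 13.65
position: [0.4372, -0.0854, 0.0962]
ee_rot: [-0.695, -0.116, 0.701, -0.112]
ft_force: [0.5, 0.1, -2.2]
grip_width: 0.192
t 13.65 pos [ 0.4372 -0.0854  0.0962] F [ 0.5  0.1 -2.2] grip 0.192
tool axes x,y,z rows:
 [[-0.009  0.004 -1.   ]
 [ 0.317 -0.948 -0.007]
 [-0.948 -0.318  0.007]] z yaw -161.49
shift mm tool: [ -66.1  223.5 -118.4]
turn, lifter along tool z* 1 [ 3.14    0.0107 -0.0108]
turn, lifter along tool z* -1 [-0.0015  0.0069  0.0068]
[-1.07583213  0.12862731  1.25388675  2.11074199 -0.14805163  1.0049327
 -0.99116975]
handle 169 [[-70.4, -9.9, -10.8], [-44.0, -5.5, 5.5], [-15.6, 7.4, 10.4]] pitch [0.019 3.483] yaw [-0.018 -4.229]
blade 109 [[52.7, -12.4, -4.3], [80.8, -1.7, -0.7], [103.5, 11.2, 3.1]] pitch [-0.023  1.299] yaw [ 0.054 -5.674]
lid angle 104 [0.84604393 0.89813788 0.95709902]
```

View pics/c8.png

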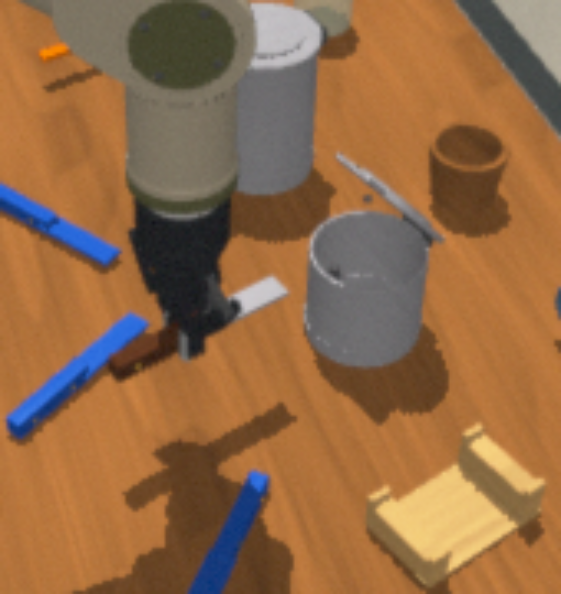

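The lid stands open at about 0.9 rad. Now I'll carry the lifter back, first sideways away from the canister and then outward.

```bash
python3 -m handwheel '-10 20 0 0 0 0 12;-10 25 0 0 0 0 12;-10 25 0 0 0 0 12;-10 25 0 0 0 0 12;-10 25 0 0 0 0 12;-5 25 -5 0 0 0 12;-5 25 -10 0 0 0 12;0 20 -20 0 0 0 12'
python3 -m handwheel '0 15 -20 0 0 0 12;0 10 -20 0 0 0 12;0 5 -20 0 0 0 12;0 0 -10 0 0 0 12;0 0 0 0 0 0 12;0 0 0 0 0 0 12;0 0 0 0 0 0 12'
python3 - <<'E'
from go import *
from workcell import cams
from lt import lt
o=manip.get_obs()
go([.621,-.257,.10],18.6);print(o['joint_pos'])
d=cams.camera("side"); np.savez("side9.npz",**d);lt(d,o)
E
```

```text
clock: 14.5
position: [0.5315, -0.2572, 0.1549]
ee_rot: [-0.695, -0.114, 0.701, -0.112]
ft_force: [1.0, 0.5, -0.4]
grip_width: 0.189
clock: 15.2
position: [0.6062, -0.2617, 0.1543]
ee_rot: [-0.695, -0.115, 0.701, -0.112]
ft_force: [-0.7, 0.2, -2.0]
grip_width: 0.19
t 15.2 pos [ 0.6062 -0.2617  0.1543] F [-0.7  0.2 -2. ] grip 0.19
tool axes x,y,z rows:
 [[-0.009  0.003 -1.   ]
 [ 0.316 -0.949 -0.006]
 [-0.949 -0.316  0.008]] z yaw -161.56
shift mm tool: [ 54.2   0.5 -16. ]
turn, lifter along tool z* 1 [ 3.1387  0.0089 -0.0125]
turn, lifter along tool z* -1 [-0.0028  0.0079  0.0057]
[-0.31812519  0.6452241   0.97821917  1.48631734 -0.54005015  1.30917822
 -0.53731664]
handle 209 [[-70.9, -9.0, -10.0], [-45.6, -3.9, 5.8], [-14.9, 8.1, 9.6]] pitch [0.048 5.459] yaw [-0.02  -3.221]
blade 93 [[46.9, -10.8, -4.5], [88.8, -0.1, -0.9], [104.0, 11.4, 2.1]] pitch [-0.022  0.85 ] yaw [-0.014  1.168]
```

```bash
python3 -m handwheel '10 0 -8 0 0.004 0.003 12;20 0 -8 0 0.004 0.003 12;25 0 0 0 0 0 12;25 0 0 0 0 0 12;20 0 0 0 0 0 12;15 0 0 0 0 0 12;0 0 0 0 0 0 12;0 0 0 0 0 0 12'
python3 - <<'E'
from go import *
from workcell import cams
from lt import lt
o=manip.get_obs()
go([.621,-.257,.0235],18.6)
d=cams.camera("side"); np.savez("side10.npz",**d);lt(d,o)
cv2.imwrite("pics/c10.png",cv2.resize(d["color"][160:310,320:460],None,fx=4,fy=4))
E
```

```text
clock: 16.05
position: [0.6223, -0.2565, 0.0394]
ee_rot: [0.698, 0.113, -0.698, 0.114]
ft_force: [0.7, 0.3, -0.8]
grip_width: 0.189
t 16.05 pos [ 0.6223 -0.2565  0.0394] F [ 0.7  0.3 -0.8] grip 0.189
tool axes x,y,z rows:
 [[ 0.001 -0.001 -1.   ]
 [ 0.317 -0.948  0.001]
 [-0.948 -0.317 -0.   ]] z yaw -161.52
shift mm tool: [15.9  0.1  1.4]
turn, lifter along tool z* 1 [ 3.1395e+00 -1.3000e-03  5.0000e-04]
turn, lifter along tool z* -1 [-0.0021 -0.0003 -0.0008]
handle 225 [[-70.3, -16.5, -29.5], [-49.2, -4.2, 3.9], [-15.5, 9.8, 10.3]] pitch [0.207 7.079] yaw [-0.011 -3.47 ]
blade 118 [[46.0, -27.6, -23.6], [82.0, -3.9, -1.3], [104.6, 11.7, 2.6]] pitch [  0.338 -31.561] yaw [  0.413 -38.038]
```

View pics/c10.png

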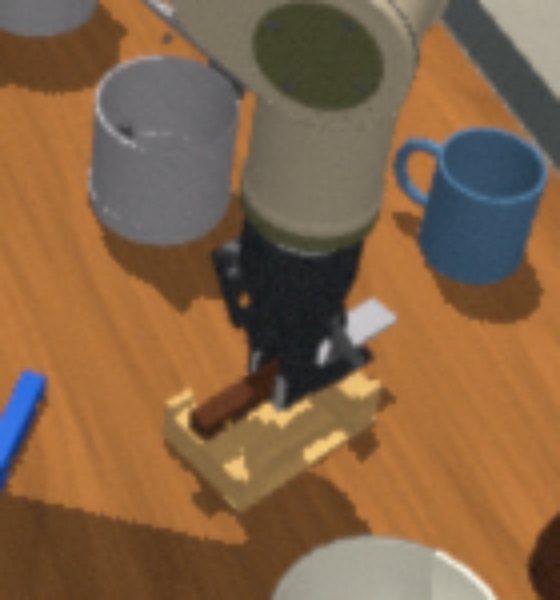

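```bash
python3 -m handwheel '5 0 0 0 0 0 12;4 0 0 0 0 0 12;3 0 0 0 0 0 12;1 0 0 0 0 0 12;0 0 0 0 0 0 12;0 0 0 0 0 0 12'
python3 -m handwheel '1 0 0 0 0 0 12;0 0 0 0 0 0 12;0 0 0 0 0 0 12'
python3 -m handwheel '1 0 0 0 0 0 12;0 0 0 0 0 0 12;0 0 0 0 0 0 12'
```

```text
clock: 16.7
position: [0.6221, -0.2564, 0.0261]
ee_rot: [0.698, 0.113, -0.698, 0.114]
ft_force: [-0.4, 1.2, -1.2]
grip_width: 0.191
clock: 17.0
position: [0.6221, -0.2563, 0.0251]
ee_rot: [0.698, 0.113, -0.698, 0.114]
ft_force: [0.1, -0.6, -1.9]
grip_width: 0.188
clock: 17.3
position: [0.622, -0.2563, 0.024]
ee_rot: [0.698, 0.113, -0.698, 0.114]
ft_force: [1.0, 0.3, -1.7]
grip_width: 0.189
```

```bash
python3 -m handwheel '1 0 0 0 0 0 12;0 0 0 0 0 0 12;0 0 0 0 0 0 12'
python3 -m handwheel '0.5 0 0 0 0 0 12;0 0 0 0 0 0 12;0 0 0 0 0 0 12'
```

```text
clock: 17.6
position: [0.622, -0.2563, 0.023]
ee_rot: [0.698, 0.113, -0.698, 0.114]
ft_force: [0.1, 0.6, -1.4]
grip_width: 0.189
clock: 17.9
position: [0.6221, -0.2563, 0.0229]
ee_rot: [0.698, 0.113, -0.698, 0.114]
ft_force: [-2.7, 1.7, 4.5]
grip_width: 0.189
```

Contact: the upward force has appeared at the same height as the pick. Releasing gently with a low grip force.

```bash
python3 -m handwheel '0 0 0 0 0 0 25;0 0 0 0 0 0 35;0 0 0 0 0 0 45;0 0 0 0 0 0 60;0 0 0 0 0 0 65;0 0 0 0 0 0 65;0 0 0 0 0 0 65' 20
python3 -m handwheel '-5 0 0 0 0 0 65;-15 0 0 0 0 0 65;-25 0 0 0 0 0 65;-30 0 0 0 0 0 65;-30 0 0 0 0 0 65;-30 0 0 0 0 0 65;-30 0 0 0 0 0 65;0 0 0 0 0 0 65'
python3 - <<'E'
from go import *
from workcell import cams
go([.437,-.15,.2],18.6)
d=cams.camera("side"); np.savez("side11.npz",**d)
cv2.imwrite("pics/c11.png",cv2.resize(d["color"][100:310,290:470],None,fx=2.8,fy=2.8))
E
```

```text
clock: 18.6
position: [0.6221, -0.2563, 0.0225]
ee_rot: [0.698, 0.113, -0.698, 0.114]
ft_force: [0.4, -0.4, 0.4]
grip_width: 0.76
clock: 19.4
position: [0.6234, -0.2578, 0.1934]
ee_rot: [0.7, 0.112, -0.696, 0.115]
ft_force: [1.1, -1.1, -0.1]
grip_width: 0.762
t 19.4 pos [ 0.6234 -0.2578  0.1934] F [ 1.1 -1.1 -0.1] grip 0.762
tool axes x,y,z rows:
 [[ 0.007 -0.003 -1.   ]
 [ 0.317 -0.949  0.005]
 [-0.949 -0.317 -0.006]] z yaw -161.54
shift mm tool: [  -8.2 -161.3  142.6]
turn, lifter along tool z* 1 [ 3.139 -0.008  0.009]
turn, lifter along tool z* -1 [-0.0025 -0.0057 -0.0051]
```

View pics/c11.png

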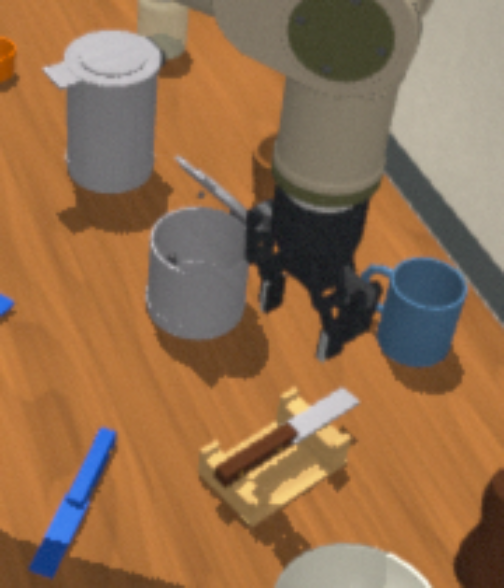

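The lifter lies along its rest, the lid is open and the gripper is clear. One numeric check, then I'll hand in.

```bash
python3 -m handwheel '0 0 0 0 0 0 65;0 0 0 0 0 0 65;0 0 0 0 0 0 65'; python3 - <<'E'
from fit import *
from workcell import cams,hand_in,manip
d=cams.camera("side");s,h=lifter(d,(355,230,425,295));s=s+[0,.003,0];z=s[...,2]
st=(h[...,1]<70)&(z>.035)&(z<.05);dk=(h[...,2]<130)&(h[...,1]>70)&(z>.043)&(z<.056)
a,b=s[st],s[dk];v=a.mean(0)-b.mean(0);yaw=np.arctan2(v[1],v[0]);u=np.array([np.cos(yaw),np.sin(yaw)])
print(st.sum(),dk.sum(),"yaw",np.degrees(yaw),"grip",b.mean(0)[:2]+.0275*u,"z tops",np.median(a[:,2]),np.median(b[:,2]))
p=cloud(d).reshape(-1,3);C=np.array([.6335,-.02]);ax=np.array([.948,.319]);u=(p[:,:2]-C)@ax;vv=(p[:,:2]-C)@[-ax[1],ax[0]]
m=(abs(vv)<.05)&(u>-.09)&(u<.05)&(p[:,2]>.13);print("lid",np.median(np.arctan2(p[m,2]-.103,.058-u[m])))
print(manip.get_obs()["ft_force"])
hand_in()
E
```

```text
clock: 19.75
position: [0.6216, -0.256, 0.1867]
ee_rot: [-0.698, -0.114, 0.698, -0.114]
ft_force: [-0.6, 0.3, 0.1]
grip_width: 0.761
204 182 yaw 19.331856275197325 grip [ 0.6238854  -0.25715736] z tops 0.041425089432054585 0.04886571013568486
lid 0.9126119757032141
[-0.67750034 -0.4310365  -0.11650892]
the job is handed in; nothing more can be done
```

I gripped the lifter by its handle, slid the blade about 20 mm under the low canister's lip and lifted. The catch let go and the lid swung open. I then laid the lifter back on its rest, let go and raised the gripper clear. The job was handed in at about 20 s of the 54 s allowed; no verdict is reported.

Last checks, from the side camera:

| Check | Measured | Required |
|---|---|---|
| Lid angle | about 0.91 rad | above 0.6 rad |
| Grip point from rest centre | within about 3 mm | below 35 mm |
| Lifter direction against rest | 19.3° against about 18.6° (0.01 rad apart) | within 0.35 rad |
| Height | handle top at 49 mm, as before the pick | grip point below 55 mm |
| Force on the gripper | under 1 N, TCP about 190 mm up | touches nothing |

- **Camera disagreement:** the two cameras differed by about 5 to 8 mm in y. I took 3 mm off the side camera's y readings, based on where it saw the fingertips, so the positions above are good to a few millimetres.
- **Not measured directly:** I did not measure the contact force between lifter and lid. The wrist showed about 4.5 N of downward load just before the catch let go. I did not measure the lifter's speed; it showed no movement in the last pictures.

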